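Drive the stuck tube insert out of a centrifuge bucket

TASK

An orange tube insert is stuck in one of the two centrifuge buckets that stand upside down on the draining racks; the other bucket is empty. Take the blue-handled drift from its stand, feel it down through the drain hole in that bucket's base, and push the insert steadily out until it stands on the rubber mat below, never pressing the drift on the bucket or the insert harder than 20 N. Then put the drift back upright in its stand, leaving everything else on the bench where it was.

Things in the scene. Friction and masses are not known exactly. Their poses are not given: they have to be found in the camera images.
- rack: Fixed steel draining rack with the bucket that holds the stuck insert. Plate 110 (x) by 100 (y) mm, top at 44 mm; 4 mm rubber mat on the bench below. The aluminium bucket (54 mm wide, rim 69) stands mouth down and firmly, 4 mm off the rack's centre in any direction. Its base, on top, is 98 to 106 mm above the bench, with a drain hole, 13 mm, in its middle. Origin: centre of the rack's underside.
- insert (a joint): How far the stuck insert has slid down out of its bucket, m: 0 home against the base (upper end 98 mm above the bench), 0.042 when its lower end stands on the mat, a hard stop (upper end 56 mm above the bench, still in the O-ring). It starts at 0 to 0.006. Orange, 44 mm in diameter, 52 long, seen through the drain hole. It resists with 9 N, plus about 2 N per 10 mm/s of speed, and stays where it is left.
- drift: The drift: a steel rod 10 mm in diameter, 95 mm long, flat end with 1 mm chamfer; above it a round blue handle 16 mm in diameter (95 to 155 mm from the tip); 90 g. It stands in the stand with 3 mm of side play, so it may lean a few degrees, and may shift or lean in the hand. Origin: centre of the lower end (the tip); z up along the rod.
- drift_tip (a point): Centre of the lower end of the drift's rod.
- stand: White plastic stand for the drift, fixed, a block 75 by 75 mm, 60 mm high, with an upright socket 16 mm in diameter in the middle of its top, 52 mm deep. Origin: centre of its underside on the bench.
- socket (a point): Centre of the floor of the stand's socket, 8 mm above the bench. The drift's tip stands here.
- rack_empty: The other draining rack, same size, fixed, with the empty bucket. Origin: centre of its underside on the bench.
- bucket_empty: The empty bucket, loose, same size (54 mm wide, rim 69, 62 mm high), standing mouth down on the other rack; no orange in its drain hole. Leave alone. Origin: centre of its mouth.
- insert_spare: A green insert of the same size (44 by 52 mm) standing on the bench. Leave alone. Origin: centre of its underside.
- reagent: Amber reagent bottle, 60 mm in diameter, 135 mm high. Leave alone. Origin: centre of its underside.
- specimen_jar: Specimen jar with a red cap, 52 mm in diameter, 65 mm high. Leave alone. Origin: centre of its underside.
- slide_box: Blue slide box, 85 by 175 by 30 mm. Leave alone. Origin: centre of its underside.
- timer: White bench timer, 65 by 65 by 22 mm. Leave alone. Origin: centre of its underside.
- tube_rack: Yellow rack with four capped blood tubes, 60 by 120 mm, 86 mm high. Leave alone. Origin: centre of its underside.
Mind the look-alikes: they are no part of the job. Of the things shaped like the drift, the steel one is meant. Leave any green look-alike of the stand alone.

How it is judged:
By the outcome, as a careful person would: the job done as asked, in the order asked, and still so for the second after the job is handed in, with the robot touching nothing.
It also fails if it takes over 64 s, if anything falls off the work surface, if the arm or the gripper's body presses on something with over 40 N, if the wrist force passes 120 N, or if a joint passes its speed limit or range.

ROBOT

A 6-joint arm with a two-finger parallel gripper is mounted at the origin on the work surface. World frame = base frame: x ahead of the robot, y to its left, z up, the work surface at z = 0. Lengths are in m, angles in rad, forces in N, time in s.
With the tool pointing down it reaches from about 0.35 to 1 m from the base axis. Payload 7.1 kg.
Tool frame: the origin (TCP) lies at the very end of the fingers, on their centre line; the grasp point (between the pads) lies 19 mm behind it; z points along the fingers, y is the line along which they close (so a half turn about z gives the same grasp; the last joint's range is limited). The gripper opens to 85 mm and grips with 20 to 120 N. Pads are 22 mm wide; open, the fingers measure 114 mm over their backs; the gripper's body (76 mm by 85 mm) begins 54 mm behind the grasp point. The pads swing forward as they close: fully open they stand 13 mm farther back than shut.
Start: joints at [-1.124, 0.423, 1.63, -0, 1.089, -0.019], TCP at [0.281, -0.558, 0.231] pointing down, gripper open.
Joint ranges: [-3, 3], [-0.9, 2.11], [0.09, 2.58], [-1.31, 4.45], [0.11, 2.69], [-2.54, 2.54]. Speed limits (rad/s): [2.39, 2.39, 3.01, 3.14, 3.14, 3.14].

INTERFACE

Orientations are given as a unit quaternion [x, y, z, w].
In Python, from plant import manip gives the robot as it stands.
- The arm moves only by the tool servo_tool, never from a script. Its argument "plan" is a list of rows, each a list of 3 entries, a list of its own where there are three numbers: the gripper command: -1 is shut, 1 is fully open, values between are in proportion, then the shift along the tool's x, y, z in mm, then the turn, a rotation vector about the tool's x, y, z in rad. A call has 1 to 20 rows; each row shifts and turns the commanded pose from where the row before left it, along the tool's axes as they then stand; what a row does not reach is not made up. A row lasts 1/10 s, in which the tool goes at most 50 mm and 8.59 degrees, less where a joint would pass 70% of its speed; a pose out of reach is approached as far as the arm can. A call is refused whole if a number of a shift passes 50 or a number of a turn 0.15, either way. A call with a gripper value outside its range is refused whole. The fingers move at their own pace and stop on an object; the grip force is fixed at half the most. Time passes only in rows, so rows that do not move let the fingers close. It gives the time, the measured TCP pose, the force, the opening and the grip force at its end, in the units of the state.
- manip.observe(): the state, without advancing time (a new reading comes with each control period).
- manip.capture(name): name is "scene" or "side" or "wrist"; returns a dict with "img" (480x640x3 uint8, red, green, blue), "range_z" (480x640 float32, m along the optical axis (not along the pixel's ray), 0 where there is no reading), "intrinsics" (3x3 intrinsics, pixels), "dist_coeffs" ([k1, k2, p1, p2, k3] as OpenCV has them; the pictures are not rectified), "position" and "rotation" of the camera in the world; the wrist camera has in their place "T_tool_cam" (4x4, takes a point from camera to tool coordinates, whose origin is the TCP and whose axes are the flange's). Camera axes: x right, y down, z forward; pixel columns grow to the right and rows downward; lengths in m; the calibration is good to about 2 mm. A picture is of the moment at which its call begins: read the wrist's pose just before it.
- manip.job_done(): hands the job in; it is judged then, once.
The state is a dict: "time_s": time; "joint_pos": joint angles; "joint_vel": joint speeds; "joint_efforts": joint torques, N m; "ee_pos": TCP position; "ee_rot": TCP orientation; "ft_force": force on the tool from outside, world axes, zero at the start; "torque": the same for the moment, N m; "grip_width": finger opening in m; "grip_force": force on a finger pad.
Only numpy, scipy, OpenCV 4.12 (cv2) and the standard library are available. Lean on these libraries where they do the work, as an engineer would, in place of code of your own. Each camera call takes 0.05 s, during which the arm holds its last target. There are 200 camera calls.

## Working session

There is one attempt and no reset: what is moved stays moved. The work goes in short steps, Python scripts to look and compute and a tool call to move; the robot and the scene stay as the last step left them, time stands still between calls to the robot, and variables do not carry over. Pictures are saved under pics/ and viewed, at most 10 in all, crops included, and the job is handed in when it is done.

Besides the shell and the picture viewer there is one more tool, called as name(argument=value, ...) on one line, values as JSON. servo_tool: Moves the arm, as the interface text tells. Its arguments: {"type":"object","properties":{"plan":{"type":"array"}},"required":["plan"]}

```bash
mkdir -p pics
cat > h.py <<'E'
import numpy as np,cv2,pickle
from plant import manip
from scipy.spatial.transform import Rotation as R
def cap(n):
    s=manip.observe(); c=manip.capture(n)
    if n=="wrist":
        T=np.eye(4);q=np.array(s["ee_rot"])
        T[:3,:3]=R.from_quat(q).as_matrix() if q.size==4 else q
        T[:3,3]=s["ee_pos"];T=T@np.array(c["T_tool_cam"]);c["position"]=T[:3,3];c["rotation"]=T[:3,:3]
    c["state"]=s
    pickle.dump(c,open(f"{n}.pkl","wb"))
    return c
def rm(c):
    r=np.array(c["rotation"]); return R.from_quat(r).as_matrix() if r.size==4 else r
def ray(c,uv):
    p=cv2.undistortPoints(np.array(uv,float).reshape(-1,1,2),np.array(c["intrinsics"]),np.array(c["dist_coeffs"])).reshape(-1,2)
    return np.array(c["position"]),(rm(c)@np.c_[p,np.ones(len(p))].T).T
def plane(c,uv,z):
    o,d=ray(c,uv); return o+d*((z-o[2])/d[:,2])[:,None]
def cloud(c):
    v,u=np.mgrid[0:480,0:640]
    o,d=ray(c,np.c_[u.ravel(),v.ravel()])
    return (o+d*c["range_z"].reshape(-1,1)).reshape(480,640,3)
def proj(c,P):
    r=rm(c).T; p,_=cv2.projectPoints(np.array(P,float).reshape(-1,1,3),cv2.Rodrigues(r)[0],-r@np.array(c["position"]),np.array(c["intrinsics"]),np.array(c["dist_coeffs"])); return p.reshape(-1,2)
def save(c,n,crop=None,k=1):
    i=c["img"] if crop is None else c["img"][crop[1]:crop[3],crop[0]:crop[2]]
    cv2.imwrite(f"pics/{n}.png",cv2.resize(i[...,::-1],None,fx=k,fy=k,interpolation=2))
E
python3 - <<'E'
from h import *
for n in ("scene","side"):
    c=cap(n); print(n,np.round(c["position"],3),np.round(rm(c)[:,2],2)); save(c,n)
s=manip.observe();print(s)
i=np.vstack([cv2.imread("pics/scene.png"),cv2.imread("pics/side.png")])
E
```

```text
scene [ 1.413 -0.522  0.883] [-0.66  0.39 -0.64]
side [-0.273  0.851  0.746] [ 0.6  -0.63 -0.49]
{'time_s': 0.1, 'joint_pos': array([-1.12402679e+00,  4.23754896e-01,  1.63062709e+00,  1.00482062e-05,
        1.08859897e+00, -1.89930696e-02]), 'joint_vel': array([ 0.00023154, -0.00178519, -0.00270374, -0.00021202,  0.0005646 ,
       -0.00156107]), 'joint_efforts': array([-1.18790787e-03, -5.58427942e+01, -2.82445103e+01, -1.21857593e-04,
        3.06247697e-03,  1.89466397e-05]), 'ee_pos': array([ 0.28050272, -0.55795754,  0.23062406]), 'ee_rot': array([ 9.73005786e-01,  2.30779673e-01, -1.42992732e-04, -6.79276442e-04]), 'ft_force': array([ 0.63446845,  0.35573432, -0.32918129]), 'torque': array([-0.00536926,  0.02754395,  0.00189706]), 'grip_force': 0.0, 'grip_width': 0.08528205372135321}
```

View pics/scene.png

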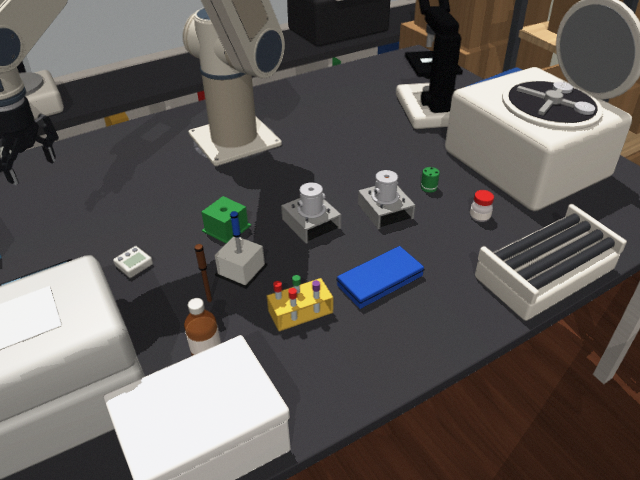

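View pics/side.png

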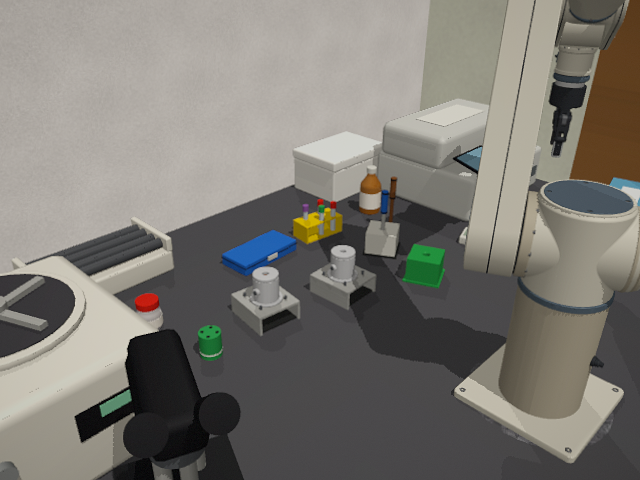

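The scene view shows the buckets at (312,198) and (386,187). The steel drift with the blue handle is at (235,225), in the white stand at (240,260). The brown rod at (203,265) and the green stand at (225,218) are look-alikes. Next I'll measure positions and check the drain holes.

```bash
cat > m.py <<'E'
from h import *
a=pickle.load(open("scene.pkl","rb"));b=pickle.load(open("side.pkl","rb"))
for n,c in (("sc",a),("sd",b)):
    P=cloud(c);h=cv2.cvtColor(c["img"],cv2.COLOR_RGB2HSV)
    # bucket tops: z 0.09..0.112 , grey
    m=((P[...,2]>.09)&(P[...,2]<.115)&(h[...,1]<60)&(c["range_z"]>0)).astype(np.uint8)
    k,l,s,ce=cv2.connectedComponentsWithStats(m)
    for j in range(1,k):
        if 60<s[j,4]<3000: q=P[l==j];print(n,"top",ce[j].round(),s[j,4],(q.min(0)/2+q.max(0)/2).round(4),np.ptp(q,axis=0).round(3),np.percentile(q[:,2],[50,95]).round(4))
    # white stand top z~.06
    m=((abs(P[...,2]-.06)<.005)&(h[...,1]<60)).astype(np.uint8)
    k,l,s,ce=cv2.connectedComponentsWithStats(m)
    for j in range(1,k):
        if 100<s[j,4]<3000: q=P[l==j];print(n,"z60",ce[j].round(),s[j,4],(q.min(0)/2+q.max(0)/2).round(4),np.ptp(q,axis=0).round(3))
    m=((h[...,0]>105)&(h[...,0]<130)&(h[...,1]>130)&(P[...,2]>.07)&(P[...,2]<.2)).astype(np.uint8)
    k,l,s,ce=cv2.connectedComponentsWithStats(m)
    for j in range(1,k):
        if s[j,4]>30:
            q=P[l==j]
            print(n,"blue",ce[j].round(),s[j,:5],q.min(0).round(4),q.max(0).round(4))
            for z0 in np.arange(.1,.17,.01):
                w=q[abs(q[:,2]-z0)<.006]
                if len(w):print("  ",z0.round(3),w.mean(0).round(4))
A=np.vstack([cv2.resize(a["img"][170:290,190:420],None,fx=3.4,fy=3.4,interpolation=2)])[:400]
B=cv2.resize(b["img"][165:345,190:460],None,fx=2,fy=2,interpolation=2)
cv2.imwrite("pics/crop.png",A[...,::-1])
E
python3 m.py
```

```text
sc top [105.  11.] 619 [-1.1369 -0.0749  0.1025] [0.047 0.523 0.025] [0.1019 0.1133]
sc top [512.  50.] 77 [0.106  1.0486 0.1024] [0.032 0.044 0.025] [0.1026 0.1132]
sc top [435.  96.] 141 [0.2433 0.5697 0.1023] [0.084 0.082 0.024] [0.1021 0.1132]
sc top [232. 118.] 371 [ 0.0338 -0.0038  0.1024] [0.088 0.134 0.025] [0.1031 0.1131]
sc top [529. 158.] 1422 [0.565  0.6522 0.1025] [0.362 0.337 0.025] [0.1025 0.1137]
sc top [386. 179.] 342 [0.527  0.1797 0.1005] [0.056 0.055 0.021] [0.1055 0.1089]
sc top [310. 192.] 353 [ 0.4764 -0.0031  0.1006] [0.058 0.052 0.021] [0.1057 0.1091]
sc top [ 57. 417.] 1209 [ 0.7859 -0.6234  0.1025] [0.019 0.248 0.025] [0.1034 0.1141]
sc top [229. 450.] 907 [ 0.9766 -0.4312  0.1025] [0.008 0.206 0.025] [0.1017 0.114 ]
sc z60 [99. 22.] 284 [-1.1409 -0.1246  0.06  ] [0.039 0.526 0.01 ]
sc z60 [234. 131.] 144 [ 0.0378 -0.0066  0.06  ] [0.081 0.127 0.01 ]
sc z60 [527. 171.] 568 [0.5675 0.6503 0.06  ] [0.357 0.331 0.01 ]
sc z60 [239. 252.] 810 [ 0.5364 -0.2191  0.0599] [0.1  0.1  0.01]
sc z60 [536. 259.] 110 [0.8939 0.3236 0.0599] [0.01  0.144 0.01 ]
sc z60 [579.
[... 1540 characters left out ...]
z60 [435. 192.] 253 [ 0.5778 -0.503   0.06  ] [0.253 0.019 0.01 ]
sd z60 [383. 229.] 437 [ 0.528  -0.2202  0.0598] [0.105 0.109 0.01 ]
sd z60 [133. 259.] 333 [0.8296 0.3114 0.06  ] [0.032 0.2   0.01 ]
sd z60 [541. 389.] 411 [-0.0058  0.0299  0.06  ] [0.132 0.083 0.01 ]
sd z60 [ 86. 458.] 390 [0.3788 0.646  0.06  ] [0.007 0.112 0.01 ]
sd blue [384. 202.] [381 190   7  24 133] [ 0.5182 -0.2231  0.1037] [ 0.5375 -0.208   0.1656]
   0.1 [ 0.5262 -0.217   0.1039]
   0.11 [ 0.5277 -0.2139  0.1111]
   0.12 [ 0.5282 -0.2148  0.1195]
   0.13 [ 0.5267 -0.2138  0.1307]
   0.14 [ 0.5276 -0.2145  0.1394]
   0.15 [ 0.5281 -0.2138  0.1503]
   0.16 [ 0.5283 -0.2141  0.1604]
   0.17 [ 0.5284 -0.2135  0.1649]
```

View pics/crop.png

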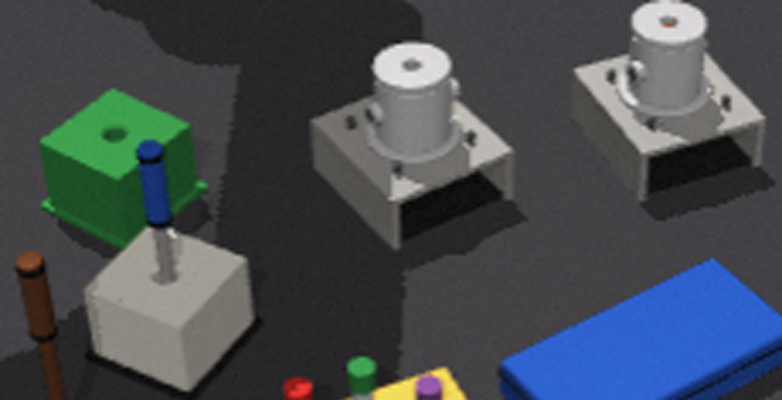

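The right-hand bucket (crop (668,22), scene (386,180)) shows orange in its drain hole. The left one (crop (412,65)) is grey, so it's the empty one. The blue-handled steel drift is in the white-grey stand at crop (160,215).

```bash
cat >> h.py <<'E'
def tri(c1,u1,c2,u2):
    o1,d1=ray(c1,u1);o2,d2=ray(c2,u2);d1=d1[0]/np.linalg.norm(d1[0]);d2=d2[0]/np.linalg.norm(d2[0])
    t=np.linalg.lstsq(np.c_[d1,-d2],o2-o1,rcond=None)[0];p,q=o1+t[0]*d1,o2+t[1]*d2
    return (p+q)/2,np.linalg.norm(p-q)
def go(p,yaw=None,s=None):
    """print tool-frame shift mm to world TCP p, and yaw of tool x"""
    s=s or manip.observe();M=R.from_quat(s["ee_rot"]).as_matrix()
    print("t",round(s["time_s"],2),"at",np.round(s["ee_pos"],4),"yaw",np.arctan2(M[1,0],M[0,0]).round(3),"tilt",M[:,2].round(4),"F",np.round(s["ft_force"],2),"shift mm",(M.T@(np.array(p)-s["ee_pos"])*1e3).round(1))
E
python3 - <<'E'
from h import *
a=pickle.load(open("scene.pkl","rb"));b=pickle.load(open("side.pkl","rb"))
# handle blob centroids
def blue(c,x0,y0,x1,y1):
    h=cv2.cvtColor(c["img"],cv2.COLOR_RGB2HSV)[y0:y1,x0:x1]
    m=(h[...,0]>105)&(h[...,0]<130)&(h[...,1]>100);v,u=np.nonzero(m);v=v+y0;u=u+x0
    k=np.polyfit(v,u,1);return k,v.min(),v.max(),(u.mean(),v.mean())
A=blue(a,220,205,250,242);B=blue(b,375,183,395,220);print(A,B)
print("handle centre",tri(a,A[3],b,B[3]))
print("brown top",tri(a,(199.5,247),b,(393.5,178)))
T=[(386,180),(312,187)]
for ta,tb in (((386,176.5),(265.5,272)),((311,188.5),(342.5,250))): print("bucket",tri(a,ta,b,tb))
print(plane(a,[(386.6,176.4),(311,189)],.106),plane(b,[(265.5,272),(342.5,250)],.106))
for n,c in (("a",a),("b",b)):
    P=cloud(c);m=(abs(P[...,2]-.06)<.004)&(abs(P[...,0]-.533)<.07)&(abs(P[...,1]+.217)<.07)
    r=cv2.minAreaRect((P[m][:,:2]*1e3).astype(np.float32));print("stand",r)
print(np.array(pickle.load(open("scene.pkl","rb"))["intrinsics"]).round(0)); c=cap("wrist");print(np.array(c["T_tool_cam"]).round(3))
go([.533,-.217,.25])
E
```

```text
(array([1.29470207e-01, 2.05988430e+02]), np.int64(212), np.int64(236), (np.float64(234.96153846153845), np.float64(223.78205128205127))) (array([-6.34376944e-02,  3.96955671e+02]), np.int64(190), np.int64(213), (np.float64(384.16326530612247), np.float64(201.6530612244898)))
handle centre (array([ 0.53099864, -0.21699127,  0.13271022]), np.float64(0.0022865890450802376))
brown top (array([ 0.58069777, -0.31426704,  0.15140389]), np.float64(0.004588059916670191))
bucket (array([0.52468752, 0.17844591, 0.10518777]), np.float64(0.0036086029132458126))
bucket (array([ 0.47311754, -0.00051137,  0.10588172]), np.float64(0.003525628794526496))
[[ 0.52722084  0.18055259  0.106     ]
 [ 0.47663207 -0.00059092  0.106     ]] [[ 0.52258988  0.17785777  0.106     ]
 [ 0.4724081  -0.00225895  0.106     ]]
stand ((535.61572265625, -217.7239532470703), (78.28337860107422, 79.99429321289062), 29.561981201171875)
stand ((529.99169921875, -221.24188232421875), (76.33776092529297, 87.00785827636719), 29.703269958496094)
[[565.   0. 325.]
 [  0. 565. 228.]
 [  0.   0.   1.]]
[[-0.001 -0.949 -0.315  0.081]
 [ 1.    -0.001  0.     0.   ]
 [-0.001 -0.315  0.949 -0.142]
 [ 0.     0.     0.     1.   ]]
t 0.15 at [ 0.2806 -0.558   0.2307] yaw 0.466 tilt [-5.0e-04  1.1e-03 -1.0e+00] F [ 0.53  0.59 -0.21] shift mm [ 378.7 -191.3  -19.1]
```

servo_tool(plan=[[1,[20,-10,-4],[0,0,0]],[1,[35,-18,-4],[0,0,0]],[1,[35,-18,-4],[0,0,0]],[1,[35,-18,-4],[0,0,0]],[1,[35,-18,-3],[0,0,0]],[1,[35,-18,0],[0,0,0]],[1,[35,-18,0],[0,0,0]],[1,[35,-18,0],[0,0,0]],[1,[35,-18,0],[0,0,0]],[1,[35,-17,0],[0,0,0]],[1,[24,-4,0],[0,0,0]],[1,[20,0,0],[0,0,0]],[1,[0,0,0],[0,0,0]],[1,[0,0,0],[0,0,0]]])

```text
time_s: 1.55
ee_pos: [0.5406, -0.2321, 0.25]
ee_rot: [0.973, 0.231, -0.0, -0.0]
ft_force: [0.3, -0.3, 0.6]
grip_width: 0.085
grip_force: 0.0
```

Run:
```python
from h import *
c=cap("wrist");save(c,"w1")
go([.533,-.217,.25])
P=cloud(c);h=cv2.cvtColor(c["img"],cv2.COLOR_RGB2HSV)
m=((h[...,0]>105)&(h[...,0]<130)&(h[...,1]>100)&(P[...,2]>.08)).astype(np.uint8)
k,l,s,ce=cv2.connectedComponentsWithStats(m)
for j in range(1,k):
    if s[j,4]>100:
        q=P[l==j];print(s[j],ce[j],q.min(0).round(4),q.max(0).round(4))
        t=q[q[:,2]>q[:,2].max()-.004];print("top",len(t),t.mean(0).round(4))
        for z0 in np.arange(.105,.166,.01):
            w=q[abs(q[:,2]-z0)<.005]
            if len(w):print("  ",z0.round(3),len(w),w.mean(0).round(4))
```

```text
t 1.6 at [ 0.5401 -0.2324  0.25  ] yaw 0.465 tilt [-1.e-03  1.e-04 -1.e+00] F [-0.98  0.4   0.  ] shift mm [  0.6 -16.9  -0. ]
[287 217  22  34 366] [299.7704918  229.45628415] [ 0.5312 -0.2259  0.1069] [ 0.6127 -0.196   0.392 ]
top 1 [ 0.6127 -0.196   0.392 ]
   0.105 12 [ 0.5398 -0.2175  0.1086]
   0.115 47 [ 0.5392 -0.2167  0.1151]
   0.125 58 [ 0.5389 -0.2166  0.125 ]
   0.135 57 [ 0.5392 -0.2164  0.135 ]
   0.145 70 [ 0.5391 -0.2165  0.1452]
   0.155 67 [ 0.5393 -0.2167  0.1558]
   0.165 54 [ 0.5376 -0.2169  0.1615]
```

View pics/w1.png

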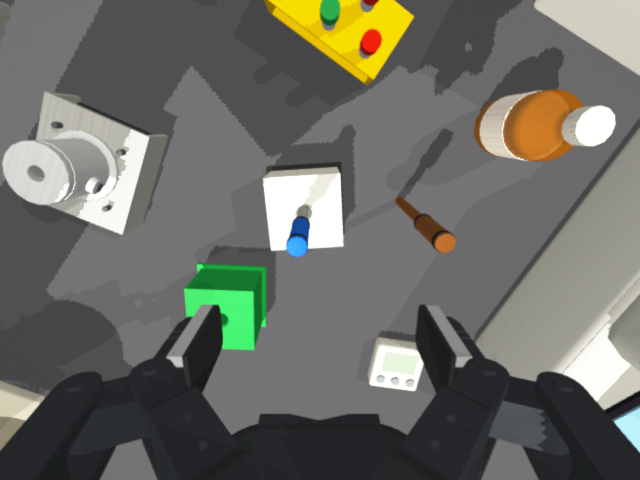

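The wrist view shows the blue-handled steel drift upright at (300,230) in the white stand. The brown look-alike is off to the right at (425,225). Next I'll centre over the drift and descend.

servo_tool(plan=[[1,[0,-8,0],[0,0,0]],[1,[0,-7,10],[0,0,0]],[1,[0,0,25],[0,0,0]],[1,[0,0,30],[0,0,0]],[1,[0,0,30],[0,0,0]],[1,[0,0,25],[0,0,0]],[1,[0,0,18],[0,0,0]],[1,[0,0,0],[0,0,0]],[0,[0,0,0],[0,0,0]],[-0.4,[0,0,0],[0,0,0]],[-0.6,[0,0,0],[0,0,0]],[-0.7,[0,0,0],[0,0,0]],[-1,[0,0,0],[0,0,0]],[-1,[0,0,0],[0,0,0]],[-1,[0,0,0],[0,0,0]],[-1,[0,0,0],[0,0,0]]])

```text
time_s: 3.2
ee_pos: [0.5344, -0.2184, 0.1131]
ee_rot: [0.973, 0.231, 0.0, 0.0]
ft_force: [0.2, 0.9, 6.5]
grip_width: 0.0143
grip_force: 58.3
```

servo_tool(plan=[[-1,[0,0,-5],[0,0,0]],[-1,[0,0,-15],[0,0,0]],[-1,[0,0,-25],[0,0,0]],[-1,[0,0,-25],[0,0,0]],[-1,[0,0,-25],[0,0,0]],[-1,[0,0,-20],[0,0,0]],[-1,[0,0,-10],[0,0,0]],[-1,[0,0,0],[0,0,0]],[-1,[0,0,0],[0,0,0]]])

```text
time_s: 4.1
ee_pos: [0.5336, -0.2183, 0.2369]
ee_rot: [0.973, 0.231, -0.0, -0.0]
ft_force: [-0.5, 0.7, -1.0]
grip_width: 0.015
grip_force: 58.5
```

Run:
```python
from h import *
go([.525,.179,.245])
for n in ("scene","side","wrist"): 
    c=cap(n)
    s=c["state"]["ee_pos"]; p=proj(c,[s,np.array(s)-[0,0,.105]]);print(n,p.round(1))
a=pickle.load(open("scene.pkl","rb"));b=pickle.load(open("side.pkl","rb"));w=pickle.load(open("wrist.pkl","rb"))
def crop(c,z=.18,k=4):
    s=c["state"]["ee_pos"];u,v=proj(c,[np.array(s)-[0,0,.06]])[0].astype(int);print((u-30,v-40));return cv2.resize(c["img"][v-40:v+40,u-30:u+30],None,fx=4,fy=5,interpolation=2)
W=cv2.resize(w["img"][100:420,220:420],(250,400))
cv2.imwrite("pics/held.png",np.hstack([crop(a),crop(b),W])[...,::-1])
```

```text
t 4.1 at [ 0.5336 -0.2183  0.2369] yaw 0.466 tilt [-6.e-04  2.e-04 -1.e+00] F [-0.5   0.74 -1.01] shift mm [ 170.7 -358.8   -8. ]
scene [[228.8 183.8]
 [234.5 224.7]]
side [[386.1 161.6]
 [383.2 201.9]]
wrist [[318.5 306.8]
 [318.7 237.8]]
(np.int64(202), np.int64(167))
(np.int64(354), np.int64(145))
```

View pics/held.png

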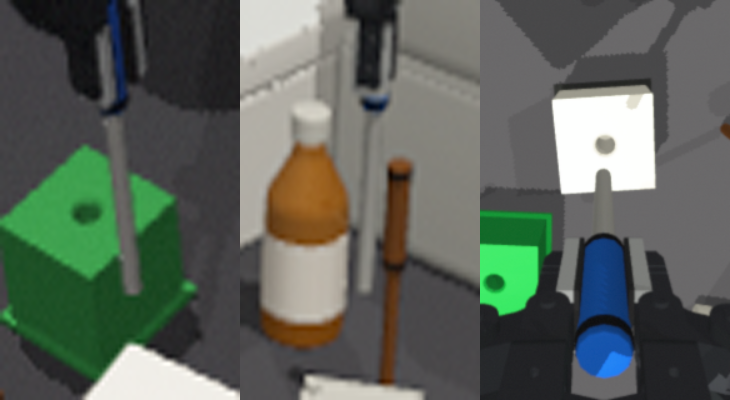

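The held drift hangs straight: its tip is at about (318,237) in the wrist image, and the socket hole shows at (320,216). I'll measure the tip offset and socket from the wrist depth data.

```bash
cat >> h.py <<'E'
def rod(c,zt):
    P=cloud(c);s=c["state"];M=R.from_quat(s["ee_rot"]).as_matrix();L=(P-s["ee_pos"])@M*1e3
    ok=(abs(L[...,1])<12)&(abs(L[...,0])<18)&(L[...,2]>20)&(L[...,2]<115)&(c["range_z"]>0)
    print("n",ok.sum(),"zmax",np.percentile(L[ok][:,2],99).round(1))
    for z in range(30,110,10):
        q=L[ok&(abs(L[...,2]-z)<5)]
        if len(q): print(z,len(q),np.median(q,axis=0).round(1),"ext y",np.percentile(q[:,1],[3,97]).round(1),"maxx",q[:,0].max().round(1))
E
python3 - <<'E'
from h import *
w=pickle.load(open("wrist.pkl","rb"));rod(w,.13)
g=cv2.cvtColor(w["img"],cv2.COLOR_RGB2GRAY)
# socket hole: dark blob on the white stand
v0,v1,u0,u1=195,232,300,340
sub=g[v0:v1,u0:u1];print(sub[::3,::3])
m=((sub<150)).astype(np.uint8);k,l,st,ce=cv2.connectedComponentsWithStats(m);print(st,ce+[u0,v0])
for j in range(1,k): print(plane(w,ce[j]+[u0,v0],.06))
print("rod rows");print(g[225:275:4,306:332])
E
```

```text
n 732 zmax 103.1
30 126 [ 2.9 -0.3 29.9] ext y [-4.7  4.2] maxx 4.0
40 107 [ 2.7 -0.3 40. ] ext y [-5.   4.4] maxx 3.9
50 96 [ 2.8 -0.3 49.6] ext y [-4.7  4.1] maxx 4.3
60 84 [ 2.9 -0.3 59.6] ext y [-4.8  4.1] maxx 3.8
70 72 [ 2.9 -0.3 69.7] ext y [-5.   4.2] maxx 3.7
80 70 [ 2.6 -0.4 80. ] ext y [-5.2  4.4] maxx 3.7
90 54 [ 2.8 -0.7 89.8] ext y [-4.8  4. ] maxx 3.5
100 51 [  2.9  -0.4 100. ] ext y [-4.9  4.1] maxx 3.7
[[255 255 255 255 255 255 255 254 255 254 254 254 254 254]
 [255 255 255 255 255 255 255 255 255 255 254 254 254 254]
 [255 255 255 255 255 255 255 255 255 254 254 254 254 254]
 [255 255 255 255 255 255 255 255 255 255 255 254 255 254]
 [255 255 255 255 255 251 245 243 252 255 255 254 254 254]
 [255 255 255 255 248 160 192 192 169 247 255 255 254 254]
 [255 255 255 254 204 128 139 144 143 177 254 254 254 254]
 [255 255 255 254 189 130 138 143 142 157 253 254 254 254]
 [255 255 255 254 231 150 140 143 142 207 254 255 254 254]
 [255 255 255 255 250 218 164 155 200 250 254 254 254 254]
 [255 255 255 255 255 253 245 245 253 255 255 255 255 254]
 [255 255 255 255 255 255 25
[... 973 characters left out ...]
19 119 117
  130 217 253 254 255 255 255 255]
 [225 225 224 218 208 164 119 108 108 112 113 115 118 119 121 119 118 116
  116 124 119 117 119 119 120 117]
 [ 96  96  96  96  97 105 106 106 108 111 112 115 117 118 119 119 118 116
  114 110 107 106 105 105 104 105]
 [ 97  97  97  98 104 107 106 107 108 110 114 116 117 119 119 118 118 115
  114 112 107 105 106 106 105 106]
 [105 105 105 106 109 108 105 106 110 110 114 115 118 118 118 118 117 116
  115 113 108 106 105 106 106 105]
 [105 105 105 107 109 107 104 107 109 111 112 115 116 117 118 116 117 116
  115 113 108 106 105 106 105 105]
 [105 106 105 106 108 107 104 106 109 111 112 113 117 118 119 116 116 116
  115 112 109 106 105 105 106 105]]
```

servo_tool(plan=[[-1,[5,-14,-4],[0,0,0]],[-1,[8,-22,-4],[0,0,0]],[-1,[11,-30,0],[0,0,0]],[-1,[12,-33,0],[0,0,0]],[-1,[12,-33,0],[0,0,0]],[-1,[12,-33,0],[0,0,0]],[-1,[12,-33,0],[0,0,0]],[-1,[12,-33,0],[0,0,0]],[-1,[12,-33,0],[0,0,0]],[-1,[12,-33,0],[0,0,0]],[-1,[11,-28,0],[0,0,0]],[-1,[8,-20,0],[0,0,0]],[-1,[4,-14,0],[0,0,0]],[-1,[0,0,0],[0,0,0]],[-1,[0,0,0],[0,0,0]]])

```text
time_s: 5.75
ee_pos: [0.4894, 0.161, 0.2451]
ee_rot: [0.973, 0.231, -0.0, 0.0]
ft_force: [-0.8, 0.1, -1.1]
grip_width: 0.0147
grip_force: 58.6
```

```bash
cat > hole.py <<'E'
from h import *
import sys
c=cap("wrist");save(c,sys.argv[1])
go([.525,.179,.245]);rod(c,0)
P=cloud(c);h=cv2.cvtColor(c["img"],cv2.COLOR_RGB2HSV)
m=((h[...,0]<20)&(h[...,1]>110)&(h[...,2]>50)).astype(np.uint8)
k,l,s,ce=cv2.connectedComponentsWithStats(m)
for j in range(1,k):
    if s[j,4]>15: print("orange",s[j],ce[j].round(1),plane(c,ce[j],.106).round(4),np.median(P[l==j],axis=0).round(4))
m=((P[...,2]>.1)&(P[...,2]<.112)&(abs(P[...,0]-.525)<.04)&(abs(P[...,1]-.18)<.04)).astype(np.uint8)
v,u=np.nonzero(m)
if len(v):
    print("top z",np.median(P[m>0][:,2]).round(4)); q=P[m>0];print("bbox mid",((q.min(0)+q.max(0))/2).round(4),np.ptp(q,axis=0).round(3))
    print("ellipse",cv2.fitEllipse(cv2.convexHull(np.c_[u,v].astype(np.float32))))
E
python3 hole.py w2
```

```text
t 5.8 at [0.4896 0.1606 0.2452] yaw 0.466 tilt [-4.e-04 -4.e-04 -1.e+00] F [ 0.98 -0.56 -1.27] shift mm [39.9 -0.5  0.2]
n 730 zmax 102.8
30 129 [ 2.7 -0.3 30. ] ext y [-4.7  4.3] maxx 3.8
40 109 [ 2.9 -0.3 39.9] ext y [-5.   4.4] maxx 4.1
50 99 [ 2.7 -0.3 49.9] ext y [-4.7  4.5] maxx 3.8
60 79 [ 2.9 -0.3 60.3] ext y [-4.8  4.2] maxx 3.8
70 73 [ 2.7 -0.3 70.1] ext y [-5.   4.3] maxx 3.9
80 65 [ 2.8 -0.3 79.7] ext y [-5.2  4.5] maxx 3.8
90 55 [ 2.9 -0.4 89.5] ext y [-4.7  4. ] maxx 3.6
100 48 [ 2.8 -0.4 99.6] ext y [-4.9  4.1] maxx 3.7
orange [309 174  15  13 100] [315.1 181.8] [[0.5218 0.1805 0.106 ]] [0.5203 0.1798 0.0939]
top z 0.1054
bbox mid [0.5235 0.1805 0.1041] [0.053 0.053 0.007]
ellipse ((315.8967590332031, 178.7779083251953), (63.98427963256836, 64.41735076904297), 169.98928833007812)
```

View pics/w2.png

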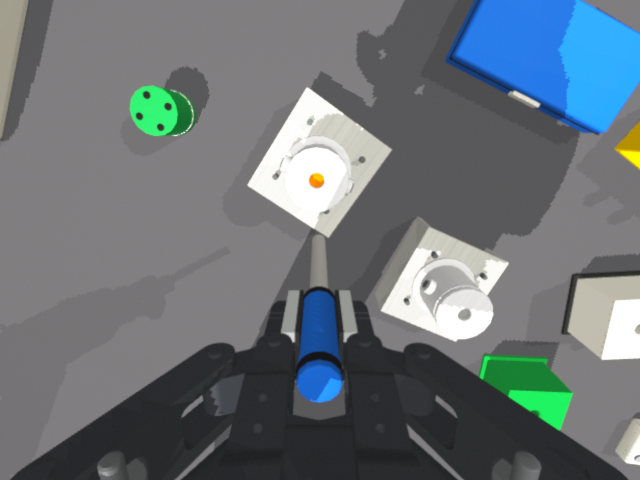

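Only the bucket at (316,180) shows orange in its hole; the other, at (465,314), is grey. I'll refine the hole centre from this image.

Run:
```python
from h import *
w=pickle.load(open("wrist.pkl","rb"));P=cloud(w)
print(w["img"][168:196:1,316]. tolist())
print(w["img"][181,303:330].tolist())
g=w["img"][...,2].astype(int)
t=((P[...,2]>.1035)&(P[...,2]<.112)&(abs(P[...,0]-.525)<.04)&(abs(P[...,1]-.18)<.04))
v,u=np.nonzero(t);E=cv2.fitEllipse(cv2.convexHull(np.c_[u,v].astype(np.float32)));print(E,plane(w,E[0],.1055))
sub=(g[165:198,300:333]<170).astype(np.uint8);k,l,s,ce=cv2.connectedComponentsWithStats(sub);print(s,ce+[300,165])
j=1+np.argmax(s[1:,4]);v,u=np.nonzero(l==j);E=cv2.fitEllipse(cv2.convexHull(np.c_[u+300,v+165].astype(np.float32)));print(E,plane(w,E[0],.1055))
```

```text
[[255, 255, 255], [255, 255, 255], [255, 255, 255], [255, 255, 255], [255, 245, 224], [255, 209, 82], [255, 200, 0], [255, 200, 0], [255, 200, 0], [255, 202, 0], [255, 200, 0], [255, 184, 0], [253, 147, 0], [250, 132, 0], [249, 130, 0], [248, 128, 0], [246, 125, 0], [246, 125, 0], [244, 129, 19], [214, 154, 127], [218, 210, 203], [254, 254, 253], [255, 255, 255], [255, 255, 255], [255, 255, 255], [255, 255, 255], [255, 255, 255], [255, 255, 255]]
[[255, 255, 255], [255, 255, 255], [255, 255, 255], [255, 255, 255], [255, 255, 255], [243, 240, 236], [242, 168, 125], [252, 144, 0], [253, 144, 0], [253, 144, 0], [253, 143, 0], [253, 140, 0], [252, 139, 0], [250, 132, 0], [249, 131, 0], [253, 145, 0], [254, 156, 0], [255, 179, 0], [255, 165, 0], [251, 140, 0], [242, 143, 75], [241, 224, 215], [254, 254, 254], [255, 255, 255], [255, 255, 255], [255, 255, 255], [255, 255, 255]]
((315.91229248046875, 178.83822631835938), (63.93096160888672, 64.17644500732422), 7.815587997436523) [[0.52426077 0.18089785 0.1055    ]]
[[  0   0  33  33 907]
 [  9   8  15  15 182]] [[315.969129   181.18081588]
 [316.15384615 180.0989011 ]]
((316.228515625, 180.11380004882812), (14.553340911865234, 15.051591873168945), 117.87415313720703) [[0.52343921 0.18019492 0.1055    ]]
```

servo_tool(plan=[[-1,[8,0,0],[0,0,0]],[-1,[12,-1,0],[0,0,0]],[-1,[12,-1,0],[0,0,0]],[-1,[8.5,0,4],[0,0,0]],[-1,[0,0,9],[0,0,0]],[-1,[0,0,7],[0,0,0]],[-1,[0,0,4],[0,0,0]],[-1,[0,0,0],[0,0,0]],[-1,[0,0,0],[0,0,0]],[-1,[0,0,0],[0,0,0]]])

```text
time_s: 6.8
ee_pos: [0.5252, 0.1812, 0.2216]
ee_rot: [0.973, 0.231, 0.0, -0.0]
ft_force: [1.2, -0.5, -1.4]
grip_width: 0.0147
grip_force: 58.6
```

Run:
```python
from h import *
c=cap("wrist");go([.5236,.1803,.2]);
g=c["img"]
s=c["state"]
rod(c,0)
u,v=proj(c,[[.5236,.1803,.106]])[0].astype(int);print(u,v)
x=[g[v-50:v+50,u-60:u+60]]
cv2.imwrite("pics/w3.png",cv2.resize(g[v-60:v+60,u-70:u+70],None,fx=5,fy=5,interpolation=2)[...,::-1])
```

```text
t 6.85 at [0.5252 0.1812 0.2217] yaw 0.466 tilt [ 7.e-04  2.e-04 -1.e+00] F [-0.41  0.05 -0.4 ] shift mm [-1.9  0.1 21.7]
n 748 zmax 114.9
30 124 [ 2.7  0.  29.9] ext y [-4.7  4.4] maxx 4.0
40 111 [ 2.8 -0.3 39.5] ext y [-4.9  4.4] maxx 3.8
50 100 [ 2.7 -0.3 50.3] ext y [-4.6  4.5] maxx 3.8
60 75 [ 3.  -0.3 60.2] ext y [-4.6  4.2] maxx 3.8
70 78 [ 2.7 -0.3 69.7] ext y [-5.   4.3] maxx 3.9
80 69 [ 2.7 -0.4 80.7] ext y [-5.2  4.5] maxx 3.9
90 53 [ 2.7 -0.4 90.4] ext y [-4.7  4. ] maxx 3.7
100 48 [ 3.1 -0.4 99.7] ext y [-4.9  3.8] maxx 3.8
318 236
```

View pics/w3.png

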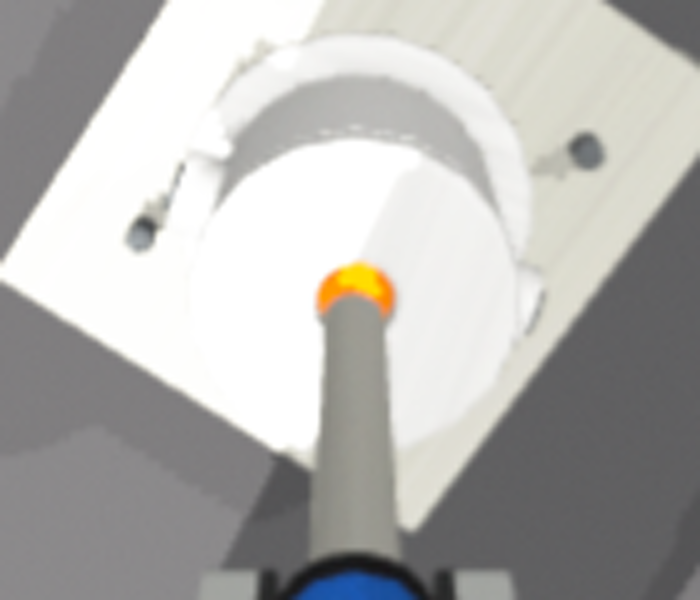

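The rod tip at crop (356,310) lines up with the hole at (356,300). Next I'll feel downward in small steps.

servo_tool(plan=[[-1,[0,0,3],[0,0,0]],[-1,[0,0,3],[0,0,0]],[-1,[0,0,2],[0,0,0]],[-1,[0,0,1],[0,0,0]],[-1,[0,0,1],[0,0,0]],[-1,[0,0,1],[0,0,0]],[-1,[0,0,0],[0,0,0]]])

```text
time_s: 7.55
ee_pos: [0.5251, 0.1811, 0.2102]
ee_rot: [0.973, 0.231, -0.0, -0.0]
ft_force: [-0.4, -0.0, -1.0]
grip_width: 0.0143
grip_force: 58.6
```

servo_tool(plan=[[-1,[0,0,1],[0,0,0]],[-1,[0,0,0.5],[0,0,0]],[-1,[0,0,0.5],[0,0,0]],[-1,[0,0,0],[0,0,0]]])

```text
time_s: 7.95
ee_pos: [0.5251, 0.1811, 0.2083]
ee_rot: [0.973, 0.231, -0.0, 0.0]
ft_force: [-0.2, -0.4, -1.1]
grip_width: 0.0145
grip_force: 58.6
```

servo_tool(plan=[[-1,[0,0,1],[0,0,0]],[-1,[0,0,1],[0,0,0]],[-1,[0,0,1],[0,0,0]],[-1,[0,0,0.5],[0,0,0]],[-1,[0,0,0.5],[0,0,0]],[-1,[0,0,0],[0,0,0]]])

```text
time_s: 8.55
ee_pos: [0.5251, 0.1811, 0.2042]
ee_rot: [0.973, 0.231, -0.0, 0.0]
ft_force: [-0.3, 0.3, -1.6]
grip_width: 0.0141
grip_force: 58.6
```

servo_tool(plan=[[-1,[0,0,0.7],[0,0,0]],[-1,[0,0,0.7],[0,0,0]],[-1,[0,0,0.7],[0,0,0]],[-1,[0,0,0],[0,0,0]]])

```text
time_s: 8.95
ee_pos: [0.525, 0.1811, 0.2021]
ee_rot: [0.973, 0.231, -0.0, 0.0]
ft_force: [-0.1, 0.5, -0.8]
grip_width: 0.0144
grip_force: 58.6
```

servo_tool(plan=[[-1,[0,0,0.7],[0,0,0]],[-1,[0,0,0.7],[0,0,0]],[-1,[0,0,0.7],[0,0,0]],[-1,[0,0,0],[0,0,0]]])

```text
time_s: 9.35
ee_pos: [0.525, 0.1811, 0.2]
ee_rot: [0.973, 0.231, -0.0, 0.0]
ft_force: [0.3, 0.1, -0.8]
grip_width: 0.0143
grip_force: 58.6
```

The tip is at about 95 mm with no force, so it's inside the hole. I'll press on slowly.

servo_tool(plan=[[-1,[0,0,0.8],[0,0,0]],[-1,[0,0,0.8],[0,0,0]],[-1,[0,0,0.8],[0,0,0]],[-1,[0,0,0.8],[0,0,0]],[-1,[0,0,0.8],[0,0,0]]])

```text
time_s: 9.85
ee_pos: [0.5258, 0.1814, 0.1974]
ee_rot: [0.973, 0.231, 0.001, -0.0]
ft_force: [-1.8, -0.9, 8.6]
grip_width: 0.0144
grip_force: 59.2
```

servo_tool(plan=[[-1,[0,0,0.8],[0,0,0]],[-1,[0,0,0.8],[0,0,0]],[-1,[0,0,0.8],[0,0,0]],[-1,[0,0,0.8],[0,0,0]],[-1,[0,0,0.8],[0,0,0]]])

```text
time_s: 10.35
ee_pos: [0.5258, 0.1814, 0.1934]
ee_rot: [0.973, 0.231, 0.001, -0.0]
ft_force: [-2.0, -0.2, 9.3]
grip_width: 0.0145
grip_force: 59.2
```

servo_tool(plan=[[-1,[0,0,0.8],[0,0,0]],[-1,[0,0,0.8],[0,0,0]],[-1,[0,0,0.8],[0,0,0]],[-1,[0,0,0.8],[0,0,0]],[-1,[0,0,0.8],[0,0,0]],[-1,[0,0,0.8],[0,0,0]],[-1,[0,0,0.8],[0,0,0]],[-1,[0,0,0.8],[0,0,0]],[-1,[0,0,0.8],[0,0,0]],[-1,[0,0,0.8],[0,0,0]],[-1,[0,0,0.8],[0,0,0]],[-1,[0,0,0.8],[0,0,0]],[-1,[0,0,0.8],[0,0,0]],[-1,[0,0,0.8],[0,0,0]],[-1,[0,0,0.8],[0,0,0]],[-1,[0,0,0.8],[0,0,0]],[-1,[0,0,0.8],[0,0,0]],[-1,[0,0,0.8],[0,0,0]]])

```text
time_s: 12.15
ee_pos: [0.5258, 0.1814, 0.179]
ee_rot: [0.973, 0.231, 0.001, -0.0]
ft_force: [-1.9, -0.5, 9.9]
grip_width: 0.0146
grip_force: 59.2
```

servo_tool(plan=[[-1,[0,0,0.8],[0,0,0]],[-1,[0,0,0.8],[0,0,0]],[-1,[0,0,0.8],[0,0,0]],[-1,[0,0,0.8],[0,0,0]],[-1,[0,0,0.8],[0,0,0]],[-1,[0,0,0.8],[0,0,0]],[-1,[0,0,0.8],[0,0,0]],[-1,[0,0,0.8],[0,0,0]],[-1,[0,0,0.8],[0,0,0]],[-1,[0,0,0.8],[0,0,0]],[-1,[0,0,0.8],[0,0,0]],[-1,[0,0,0.8],[0,0,0]],[-1,[0,0,0.8],[0,0,0]]])

```text
time_s: 13.45
ee_pos: [0.5258, 0.1814, 0.1686]
ee_rot: [0.973, 0.231, 0.001, -0.0]
ft_force: [-2.0, 0.3, 8.8]
grip_width: 0.0148
grip_force: 59.2
```

servo_tool(plan=[[-1,[0,0,0.6],[0,0,0]],[-1,[0,0,0.5],[0,0,0]],[-1,[0,0,0.5],[0,0,0]],[-1,[0,0,0.5],[0,0,0]],[-1,[0,0,0.5],[0,0,0]],[-1,[0,0,0.5],[0,0,0]],[-1,[0,0,0.5],[0,0,0]],[-1,[0,0,0.5],[0,0,0]],[-1,[0,0,0.5],[0,0,0]],[-1,[0,0,0.4],[0,0,0]]])

```text
time_s: 14.45
ee_pos: [0.5257, 0.1814, 0.1635]
ee_rot: [0.973, 0.231, 0.001, -0.0]
ft_force: [-2.2, 0.0, 7.8]
grip_width: 0.0143
grip_force: 59.2
```

servo_tool(plan=[[-1,[0,0,0.4],[0,0,0]],[-1,[0,0,0.3],[0,0,0]],[-1,[0,0,0.3],[0,0,0]]])

```text
time_s: 14.75
ee_pos: [0.5257, 0.1814, 0.1625]
ee_rot: [0.973, 0.231, 0.001, -0.0]
ft_force: [-1.9, 0.0, 8.1]
grip_width: 0.0148
grip_force: 59.2
```

servo_tool(plan=[[-1,[0,0,0.3],[0,0,0]],[-1,[0,0,0.3],[0,0,0]]])

```text
time_s: 14.95
ee_pos: [0.5257, 0.1814, 0.1618]
ee_rot: [0.973, 0.231, 0.001, -0.0]
ft_force: [-2.3, -1.2, 7.4]
grip_width: 0.0143
grip_force: 59.2
```

servo_tool(plan=[[-1,[0,0,0.3],[0,0,0]],[-1,[0,0,0.2],[0,0,0]]])

```text
time_s: 15.15
ee_pos: [0.5257, 0.1814, 0.1613]
ee_rot: [0.973, 0.231, 0.001, -0.0]
ft_force: [-1.7, 0.5, 8.8]
grip_width: 0.0146
grip_force: 59.2
```

servo_tool(plan=[[-1,[0,0,0.2],[0,0,0]],[-1,[0,0,0.2],[0,0,0]]])

```text
time_s: 15.35
ee_pos: [0.5257, 0.1814, 0.161]
ee_rot: [0.973, 0.231, 0.001, -0.0]
ft_force: [-2.2, 0.2, 8.7]
grip_width: 0.0146
grip_force: 59.3
```

servo_tool(plan=[[-1,[0,0,0.2],[0,0,0]],[-1,[0,0,0.2],[0,0,0]]])

```text
time_s: 15.55
ee_pos: [0.5259, 0.1815, 0.1609]
ee_rot: [0.973, 0.231, 0.001, -0.0]
ft_force: [-2.5, -0.3, 11.8]
grip_width: 0.0143
grip_force: 59.6
```

servo_tool(plan=[[-1,[0,0,0.2],[0,0,0]],[-1,[0,0,0],[0,0,0]]])

```text
time_s: 15.75
ee_pos: [0.526, 0.1815, 0.1609]
ee_rot: [0.973, 0.231, 0.001, -0.0]
ft_force: [-2.1, -0.3, 10.8]
grip_width: 0.0145
grip_force: 59.7
```

The TCP has stopped at 160.9 mm while the force holds above 9 N at rest, so the insert is on the hard stop. I'll withdraw straight up.

servo_tool(plan=[[-1,[0,0,-1],[0,0,0]],[-1,[0,0,-3],[0,0,0]],[-1,[0,0,-6],[0,0,0]],[-1,[0,0,-10],[0,0,0]],[-1,[0,0,-10],[0,0,0]],[-1,[0,0,-12],[0,0,0]],[-1,[0,0,-15],[0,0,0]],[-1,[0,0,-15],[0,0,0]],[-1,[0,0,-10],[0,0,0]],[-1,[0,0,-4],[0,0,0]],[-1,[0,0,0],[0,0,0]]])

```text
time_s: 16.85
ee_pos: [0.5254, 0.1812, 0.2459]
ee_rot: [0.973, 0.231, 0.001, -0.0]
ft_force: [-0.8, 0.5, -1.7]
grip_width: 0.0145
grip_force: 58.8
```

```bash
python3 hole.py w4
python3 - <<'E'
from h import *
go([.5344,-.2191,.246]); c=cap("scene");save(c,"s2",(340,150,440,230),6)
E
```

```text
t 16.9 at [0.525  0.1811 0.2452] yaw 0.466 tilt [ 1.e-04  0.e+00 -1.e+00] F [ 1.12 -0.52 -1.02] shift mm [-0.9  1.9  0.2]
n 728 zmax 103.3
30 124 [ 2.7 -0.3 29.7] ext y [-4.7  4.4] maxx 4.1
40 112 [ 2.7 -0.3 39.8] ext y [-4.9  4.3] maxx 3.7
50 97 [ 2.7 -0.3 49.5] ext y [-4.7  4.5] maxx 3.8
60 80 [ 2.7 -0.3 59.7] ext y [-4.8  4.1] maxx 3.7
70 76 [ 2.7 -0.3 69.7] ext y [-5.   4.2] maxx 4.1
80 64 [ 2.6 -0.4 79.9] ext y [-5.2  4.5] maxx 3.8
90 58 [ 2.8 -0.4 89.6] ext y [-4.7  4. ] maxx 3.9
100 47 [ 2.8 -0.4 99.9] ext y [-4.9  4.1] maxx 3.8
orange [314 221  12  13 115] [319.3 227.2] [[0.5244 0.18   0.106 ]] [0.5123 0.1736 0.0555]
top z 0.1053
bbox mid [0.5236 0.1806 0.1041] [0.053 0.053 0.008]
ellipse ((318.2286376953125, 226.0010528564453), (59.83338165283203, 60.95478820800781), 87.15013122558594)
t 16.9 at [0.525  0.1811 0.2452] yaw 0.466 tilt [ 1.e-04  0.e+00 -1.e+00] F [ 1.12 -0.52 -1.02] shift mm [-171.3  361.8   -0.8]
```

View pics/s2.png

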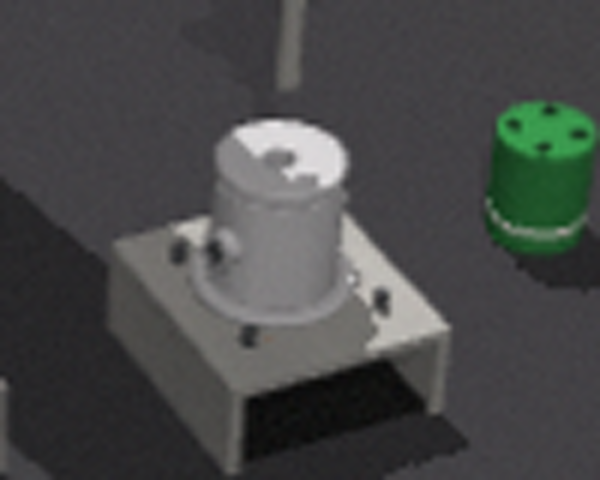

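The crop shows the hole at (280,157) now empty, and wrist depth puts the insert's top at 55.5 mm, so it's on the mat. The drift hasn't shifted in the hand. Next I'll return to above the stand.

servo_tool(plan=[[-1,[-8,17,0],[0,0,0]],[-1,[-13,27,0],[0,0,0]],[-1,[-15,32,0],[0,0,0]],[-1,[-16,34,0],[0,0,0]],[-1,[-16,34,0],[0,0,0]],[-1,[-16,34,0],[0,0,0]],[-1,[-16,34,0],[0,0,0]],[-1,[-16,34,0],[0,0,0]],[-1,[-16,34,0],[0,0,0]],[-1,[-15,32,0],[0,0,0]],[-1,[-13,27,0],[0,0,0]],[-1,[-8,15,0],[0,0,0]],[-1,[-3,8,0],[0,0,0]],[-1,[0,0,0],[0,0,0]],[-1,[0,0,0],[0,0,0]]])

```text
time_s: 18.45
ee_pos: [0.5348, -0.2181, 0.2449]
ee_rot: [0.973, 0.231, -0.0, -0.0]
ft_force: [-0.6, 0.8, -2.0]
grip_width: 0.0147
grip_force: 58.6
```

Run:
```python
from h import *
c=cap("wrist");go([.5344,-.2191,.185])
g=cv2.cvtColor(c["img"],cv2.COLOR_RGB2GRAY)
u,v=proj(c,[[.5332,-.2195,.06]])[0].astype(int);u0,v0=u-22,v-20
sub=(g[v0:v+16,u0:u+22]<195).astype(np.uint8);k,l,st,ce=cv2.connectedComponentsWithStats(sub)
for j in range(1,k): print(st[j],ce[j]+[u0,v0],plane(c,ce[j]+[u0,v0],.06))
```

```text
t 18.5 at [ 0.5349 -0.2179  0.2451] yaw 0.467 tilt [-4.e-04  6.e-04 -1.e+00] F [-0.11  0.64 -1.4 ] shift mm [-1.   0.9 60.1]
[ 15  15  15  14 171] [318.92397661 215.18128655] [[ 0.53284534 -0.21931047  0.06      ]]
```

servo_tool(plan=[[-1,[-1,0.9,10],[0,0,0]],[-1,[0,0,20],[0,0,0]],[-1,[0,0,20],[0,0,0]],[-1,[0,0,15],[0,0,0]],[-1,[0,0,8],[0,0,0]],[-1,[0,0,4],[0,0,0]],[-1,[0,0,3],[0,0,0]],[-1,[0,0,3],[0,0,0]],[-1,[0,0,2],[0,0,0]],[-1,[0,0,0],[0,0,0]]])

```text
time_s: 19.5
ee_pos: [0.5345, -0.2204, 0.1603]
ee_rot: [0.973, 0.231, 0.0, 0.0]
ft_force: [-0.6, -0.1, -1.4]
grip_width: 0.0146
grip_force: 58.6
```

servo_tool(plan=[[-1,[0,0,5],[0,0,0]],[-1,[0,0,10],[0,0,0]],[-1,[0,0,12],[0,0,0]],[-1,[0,0,10],[0,0,0]],[-1,[0,0,5],[0,0,0]],[-1,[0,0,2],[0,0,0]],[-1,[0,0,0],[0,0,0]]])

```text
time_s: 20.2
ee_pos: [0.5343, -0.2203, 0.1158]
ee_rot: [0.973, 0.231, -0.0, -0.0]
ft_force: [0.2, 0.6, -0.5]
grip_width: 0.0144
grip_force: 58.6
```

servo_tool(plan=[[-1,[0,0,0.8],[0,0,0]],[-1,[0,0,0.7],[0,0,0]],[-1,[0,0,0.5],[0,0,0]],[-1,[0,0,0],[0,0,0]]])

```text
time_s: 20.6
ee_pos: [0.5344, -0.2204, 0.1144]
ee_rot: [0.973, 0.231, 0.0, 0.0]
ft_force: [-0.8, 0.4, -1.3]
grip_width: 0.0148
grip_force: 58.6
```

servo_tool(plan=[[-1,[0,0,0.3],[0,0,0]],[-1,[0,0,0.2],[0,0,0]],[-1,[0,0,0],[0,0,0]]])

```text
time_s: 20.9
ee_pos: [0.5344, -0.2203, 0.1138]
ee_rot: [0.973, 0.231, 0.0, 0.0]
ft_force: [0.6, -0.3, -1.2]
grip_width: 0.0145
grip_force: 58.6
```

servo_tool(plan=[[-1,[0,0,0.3],[0,0,0]],[-1,[0,0,0.3],[0,0,0]],[-1,[0,0,0],[0,0,0]]])

```text
time_s: 21.2
ee_pos: [0.5345, -0.2203, 0.1132]
ee_rot: [0.973, 0.231, 0.0, -0.0]
ft_force: [0.1, -1.3, 0.4]
grip_width: 0.0145
grip_force: 58.7
```

servo_tool(plan=[[-1,[0,0,0.3],[0,0,0]],[-1,[0,0,0.2],[0,0,0]],[-1,[0,0,0],[0,0,0]]])

```text
time_s: 21.5
ee_pos: [0.5346, -0.2204, 0.1131]
ee_rot: [0.973, 0.231, 0.0, 0.0]
ft_force: [-1.0, 0.9, 5.1]
grip_width: 0.0144
grip_force: 59.3
```

The drift is on the socket floor. I'll open gradually, then go straight up.

servo_tool(plan=[[-1,[0,0,-0.3],[0,0,0]],[-0.6,[0,0,0],[0,0,0]],[-0.5,[0,0,0],[0,0,0]],[-0.3,[0,0,0],[0,0,0]],[0,[0,0,0],[0,0,0]],[0.4,[0,0,0],[0,0,0]],[0.7,[0,0,0],[0,0,0]],[1,[0,0,0],[0,0,0]],[1,[0,0,0],[0,0,0]],[1,[0,0,-8],[0,0,0]],[1,[0,0,-20],[0,0,0]],[1,[0,0,-30],[0,0,0]],[1,[0,0,-30],[0,0,0]],[1,[0,0,-25],[0,0,0]],[1,[0,0,-15],[0,0,0]],[1,[0,0,0],[0,0,0]],[1,[0,0,0],[0,0,0]],[1,[0,0,0],[0,0,0]]])

```text
time_s: 23.3
ee_pos: [0.5337, -0.22, 0.2399]
ee_rot: [0.973, 0.231, -0.001, -0.001]
ft_force: [0.4, 0.9, 0.3]
grip_width: 0.0851
grip_force: 0.0
```

Run:
```python
from h import *
c=cap("scene");save(c,"s3");go([0,0,0]);w=cap("wrist")
i=np.hstack([cv2.resize(c["img"][170:330,190:450],(400,300)),cv2.resize(w["img"],(400,300))]);cv2.imwrite("pics/end.png",i[...,::-1])
```

```text
t 23.35 at [ 0.5337 -0.22    0.2397] yaw 0.466 tilt [-2.e-03  9.e-04 -1.e+00] F [-0.66 -1.14 -0.17] shift mm [-377.7 -435.9  241. ]
```

View pics/end.png

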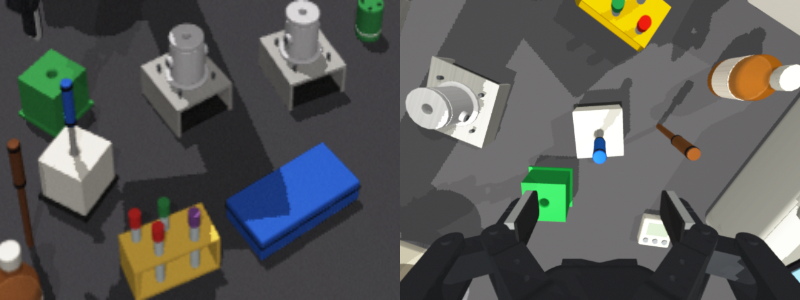

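The drift stands upright in its white stand (left panel (70,115), right panel (600,145)), everything else is undisturbed, and the gripper is clear.

```bash
python3 -c "
from plant import manip
print(manip.job_done())"
```

```text
the job is handed in; nothing more can be done
None
```

I pushed the insert down onto the mat (about 13 N at most in the wrist readings), put the drift back upright in its stand, and handed the job in at about 23 s with the rest of the bench undisturbed in the last pictures.

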